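Run a fingertip along the row of vial stoppers

TASK

The stoppers in the curved row of sample vials are all standing a little proud. Put your closed fingertips on the red stopper and follow the curve of the row to the blue one, pressing each stopper fully home in turn with a light touch, in one pass without taking your hand away from the row until the blue one is down. Do not pull any stopper up, do not push hard, leave the loose jar, vial and cup where they stand, and finish with the hand clear.

Things in the scene. Friction and masses are not known exactly. Their poses are not given: they have to be found in the camera images.
- tray: Curved tray, fixed to the bench, at any yaw: white deck 48 mm wide, its top 46 mm up, with seven amber vials on an arc. Origin at bench height, z up. In its frame the row is an arc of radius 130 mm about x = -108 mm, y = 0; the middle vial is at x = 22 mm, y = 0, the others every 36 mm along the arc; red end at x = -19, y = -96 mm, blue end at x = -19, y = +96 mm.
- stopper0_top (a point): Centre of the top of a push-in vial stopper (red; first of the row). Round mushroom head 26 mm across: a 1.5 mm rim, then a shallow cone 5 mm high up to a 7 mm wide flat top. The top is 59 mm above the bench when fully home, up to 64 mm when proud.
- stopper0 (a joint): How far that stopper (red) is pushed in, m: 0 = standing 5 mm proud, 0.005 = fully home against its stop, negative = pulled up. It starts between 0 and 0.0012. It moves straight down under about 2 N and stays where it is left.
- stopper1_top (a point): The same point on another stopper of the same size and heights (grey; number 2 of seven counted from the red end).
- stopper1 (a joint): The same for the stopper number 2 of seven: 0 = 5 mm proud, 0.005 = fully home.
- stopper2_top (a point): The same point on another stopper of the same size and heights (grey; number 3 of seven counted from the red end).
- stopper2 (a joint): The same for the stopper number 3 of seven: 0 = 5 mm proud, 0.005 = fully home.
- stopper3_top (a point): The same point on another stopper of the same size and heights (grey; number 4 of seven counted from the red end).
- stopper3 (a joint): The same for the stopper number 4 of seven: 0 = 5 mm proud, 0.005 = fully home.
- stopper4_top (a point): The same point on another stopper of the same size and heights (grey; number 5 of seven counted from the red end).
- stopper4 (a joint): The same for the stopper number 5 of seven: 0 = 5 mm proud, 0.005 = fully home.
- stopper5_top (a point): The same point on another stopper of the same size and heights (grey; number 6 of seven counted from the red end).
- stopper5 (a joint): The same for the stopper number 6 of seven: 0 = 5 mm proud, 0.005 = fully home.
- stopper6_top (a point): The same point on another stopper of the same size and heights (blue; last of the row).
- stopper6 (a joint): The same for the blue stopper: 0 = 5 mm proud, 0.005 = fully home.
- jar: Bystander: loose amber jar with white cap, 52 mm across, 75 mm tall; origin at the centre of its underside.
- vial: Bystander: loose amber vial with black cap, 23 mm across, 49 mm tall; origin at the centre of its underside.
- dish: Bystander: loose open white porcelain cup, 64 mm across the rim, 35 mm tall; origin at the centre of its underside.

How it is judged:
On the way, in this order (a step that is already met when the one before it is completed fails the run):
1. the red stopper is pressed home (within 1.5 mm of its stop) (value of joint stopper0 above 0.0035 m), for 0.05 s.
2. stopper 2 from the red end is pressed home (within 1.5 mm of its stop) (value of joint stopper1 above 0.0035 m), for 0.05 s.
3. stopper 3 from the red end is pressed home (within 1.5 mm of its stop) (value of joint stopper2 above 0.0035 m), for 0.05 s.
4. stopper 4 from the red end is pressed home (within 1.5 mm of its stop) (value of joint stopper3 above 0.0035 m), for 0.05 s.
5. stopper 5 from the red end is pressed home (within 1.5 mm of its stop) (value of joint stopper4 above 0.0035 m), for 0.05 s.
6. stopper 6 from the red end is pressed home (within 1.5 mm of its stop) (value of joint stopper5 above 0.0035 m), for 0.05 s.
7. the blue stopper is pressed home (within 1.5 mm of its stop) (value of joint stopper6 above 0.0035 m), for 0.05 s.
At the end, for the whole second after the job is handed in: All seven stoppers are home (within 1.5 mm of their stops); the jar, vial and cup stand upright within 20 mm of where they started (value of joint each of stopper0, stopper1, stopper2, stopper3, stopper4, stopper5, stopper6 above 0.0035 m and distance of each of jar, vial, dish from where it was at the start of the episode below 0.02 m and angle between each of jar, vial, dish's own z axis and vertical below 0.2 rad); the robot touches nothing.
It fails at once if a stopper is pulled up by more than 2 mm above its proud position (value of joint any of stopper0, stopper1, stopper2, stopper3, stopper4, stopper5, stopper6 below -0.002 m).
It fails at once if the hand is raised away from the row (TCP more than 115 mm above the bench, about 35 mm above a light touch) after the red stopper is home and before the blue one is (value of joint stopper0 above 0.0035 m and not (value of joint stopper6 above 0.0035 m) and z of the grasp point in the frame of tray above 0.115 m).
It fails at once if the tray or a stopper is pushed with more than 40 N (contact force between any of the fingers, the arm and tray above 40 N).
It fails at once if the jar, vial or cup is moved more than 20 mm, lifted or tipped (distance of any of jar, vial, dish from where it was at the start of the episode above 0.02 m or height (world z) of any of jar, vial, dish above 0.012 m or angle between any of jar, vial, dish's own z axis and vertical above 0.3 rad).
It also fails if it takes over 54 s, if anything falls off the work surface, if the arm or the gripper's body presses on something with over 40 N, if the wrist force passes 120 N, or if a joint passes its speed limit or range.

ROBOT

A 6-joint arm with a two-finger parallel gripper is mounted at the origin on the work surface. World frame = base frame: x ahead of the robot, y to its left, z up, the work surface at z = 0. Lengths are in m, angles in rad, forces in N, time in s.
With the tool pointing down it reaches from about 0.275 to 0.85 m from the base axis. Payload 5.2 kg.
Tool frame: the origin (TCP) lies between the finger pads, 19 mm behind the fingertips; this is the grasp point; z points along the fingers, y is the line along which they close (so a half turn about z gives the same grasp; the last joint's range is limited). The gripper opens to 85 mm and grips with 20 to 120 N. Pads are 22 mm wide; open, the fingers measure 114 mm over their backs; the gripper's body (76 mm by 85 mm) begins 54 mm behind the grasp point. The pads swing forward as they close: fully open they stand 13 mm farther back than shut.
Start: joints at [1.001, 0.259, 1.535, -0, 1.348, -0.203], TCP at [0.197, 0.513, 0.25] pointing down, gripper open.
Joint ranges: [-3.14, 3.14], [-0.91, 2.08], [0.19, 2.58], [-1.22, 4.36], [0.22, 2.71], [-3.12, 3.12]. Speed limits (rad/s): [2.57, 2.57, 3.14, 3.14, 3.14, 3.14].

INTERFACE

Orientations are given as a unit quaternion [x, y, z, w].
In Python, from bench import * gives the robot as it stands. Calls block until the motion is done:
- move_ptp(position, orientation): joint-space move of the TCP to a pose.
- movel(position, feed=0.15, rot=None, f_stop=None): straight line of the TCP; rot=None keeps the orientation; feed is the mean speed in m/s. With f_stop (N) it stops when the force on the tool has changed by that much, and returns True; else False.
- goto_joints(angles): joint-space move.
- release() and clamp(): open the fingers fully, or close them until they stop; the grip force is fixed at half the most.
- wait(seconds).
- ik(position, orientation): joint angles nearest the present ones, or None.
- snapshot(name): name is "scene" or "top" or "wrist"; returns the picture (420x560x3 uint8, red, green, blue); there is no depth.
- camera_params(name): a dict with "K" (3x3 intrinsics, pixels), "rvec" (rotation vector, rad) and "tvec" (3), from world to camera coordinates, as OpenCV has them. Camera axes: x right, y down, z forward; pixel columns grow to the right and rows downward; lengths in m; the calibration is good to about 2 mm. A picture is of the moment at which its call begins: read the wrist's pose just before it. camera_params takes no time and is no camera call; for the wrist camera it gives the pose at the moment of the call.
A pose or a line that the arm cannot do raises IKError and nothing moves.
- job_done(): hands the job in; it is judged then, once.
Trained networks look in the newest picture that a camera, given by its name, has taken for a name from the list of things; names that differ only in an ending like _2 or _b are one class to them, and where a whole thing is asked for, a point or a joint stands for the part that bears it (a point fixed in the world has none). Each returns a list of dicts, best first, with "score" (0 to 1); they miss things now and then, are a little off and sometimes report something else, mostly with a low value. They report only what shows in the picture. A call takes as long as a camera call.
- spot_in(camera, label): "box" ([left, top, width, height] in pixels, round what is visible of it).
- place_of(camera, label): "location" ([column, row] in pixels: a listed point, or the origin of a listed thing).
Readings, each from a call of its own:
- get_time(): time.
- get_q(): joint angles.
- get_qd(): joint speeds.
- get_joint_torque(): joint torques, N m.
- get_tcp_pos(): TCP position.
- get_ee_rot(): TCP orientation.
- get_ft_force(): force on the tool from outside, world axes, zero at the start.
- get_torque(): the same for the moment, N m.
- get_finger_gap(): opening from 0.0 (shut) to 1.0 (fully open).
- get_grasp_force(): force on a finger pad.
Only numpy, scipy, OpenCV 4.12 (cv2) and the standard library are available. Lean on these libraries where they do the work, as an engineer would, in place of code of your own. Each camera call takes 0.05 s, during which the arm holds its last target. There are 200 camera calls.

## Working session

There is one attempt and no reset: what is moved stays moved. The work goes in short steps, each a Python script; the robot and the scene stay as the last script left them, time stands still between calls to the robot, and variables do not carry over. Pictures are saved under pics/ and viewed, at most 10 in all, crops included, and the job is handed in when it is done.

```bash
mkdir -p pics; ls
python3 - <<'E'
from bench import *
import cv2,numpy as np
ims=[]
for c in ["top","scene"]:
    im=snapshot(c); cv2.imwrite(f"pics/{c}.png",im[:,:,::-1])
    p=camera_params(c); print(c,np.round(p["K"],1).tolist(),np.round(p["rvec"],3),np.round(p["tvec"],3))
    for l in ["tray"]+[f"stopper{i}_top" for i in range(7)]+["jar","vial","dish"]:
        print(l,[(np.round(d["location"],1).tolist(),round(d["score"],2)) for d in place_of(c,l)[:2]])
print(get_time(),get_ee_rot())
E
```

```text
pics
top [[425.6, 0.0, 276.9], [0.0, 425.6, 213.1], [0.0, 0.0, 1.0]] [ 2.112 -2.148  0.237] [0.031 0.551 0.683]
tray [([229.2, 230.1], 0.66)]
stopper0_top [([212.8, 167.6], 0.46)]
stopper1_top [([208.8, 186.4], 0.55)]
stopper2_top [([206.7, 204.6], 0.6)]
stopper3_top [([214.8, 229.4], 0.63)]
stopper4_top [([228.0, 243.4], 0.53)]
stopper5_top [([239.0, 257.4], 0.51)]
stopper6_top [([258.6, 263.7], 0.74), ([205.6, 208.7], 0.51)]
jar [([252.0, 314.8], 0.7)]
vial [([227.6, 227.4], 0.65), ([286.9, 190.9], 0.58)]
dish [([171.6, 170.6], 0.83)]
scene [[418.0, 0.0, 272.9], [0.0, 418.0, 207.5], [0.0, 0.0, 1.0]] [ 0.952  2.31  -1.233] [ 0.379 -0.167  1.125]
tray [([311.4, 255.9], 0.89)]
stopper0_top [([287.5, 258.5], 0.45)]
stopper1_top [([306.3, 249.7], 0.59)]
stopper2_top [([318.2, 241.9], 0.61)]
stopper3_top [([330.7, 227.0], 0.47)]
stopper4_top [([328.8, 218.1], 0.57)]
stopper5_top [([244.7, 245.5], 0.61)]
stopper6_top [([321.8, 196.3], 0.58)]
jar [([349.3, 212.7], 0.97)]
vial [([246.7, 245.2], 0.51)]
dish [([326.0, 324.7], 0.61), ([320.5, 196.8], 0.23)]
1.2 [ 1.82385509e-01  9.83227098e-01  1.33876648e-05 -8.66329541e-06]
```

View pics/top.png

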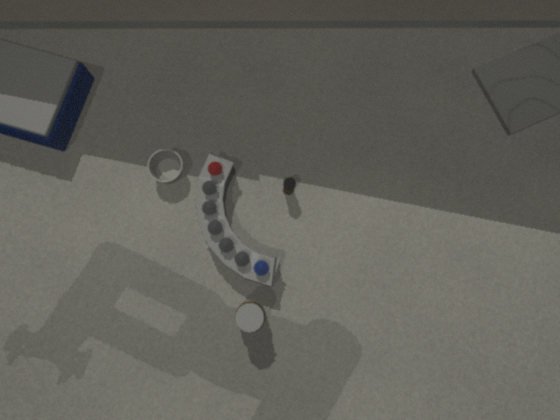

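```bash
cat > h.py <<'E'
import cv2,numpy as np
from scipy.optimize import least_squares
def R(p): return cv2.Rodrigues(np.array(p["rvec"],float))[0]
def ray(p,uv,z):
    r=R(p); t=np.array(p["tvec"]).ravel(); c=-r.T@t
    d=r.T@np.linalg.solve(p["K"],[uv[0],uv[1],1.]); return c+d*(z-c[2])/d[2]
def proj(p,X): return cv2.projectPoints(np.array(X,float).reshape(-1,3),np.array(p["rvec"],float),np.array(p["tvec"],float),np.array(p["K"]),None)[0].reshape(-1,2)
ANG=(np.arange(7)-3)*0.036/0.130
def row(s,z=0.063,ang=ANG):
    x,y,w=s; lx=-.108+.13*np.cos(ang); ly=.13*np.sin(ang)
    return np.c_[x+np.cos(w)*lx-np.sin(w)*ly, y+np.sin(w)*lx+np.cos(w)*ly, np.full(len(ang),z)]
E
python3 - <<'E'
from bench import *
from h import *
p=camera_params("top")
uv=[[212.8,167.6],[208.8,186.4],[206.7,204.6],[214.8,229.4],[228,243.4],[239,257.4],[258.6,263.7]]
P=np.array([ray(p,u,.063) for u in uv]); print(P.round(3))
f=lambda s:(row(s)-P)[:,:2].ravel()
s=min((least_squares(f,[*P[:,:2].mean(0),w],loss="soft_l1",f_scale=.003) for w in (0,2,4)),key=lambda r:r.cost)
print(s.x,f(s.x).reshape(-1,2).round(4)); print(row(s.x).round(3))
for n,u,z in [("jar",(252,314.8),0),("vial",(286.9,190.9),0),("dish",(171.6,170.6),0)]: print(n,ray(p,u,z).round(3))
print(proj(p,row(s.x)).round(0).tolist());
E
```

```text
[[0.632 0.132 0.063]
 [0.598 0.139 0.063]
 [0.566 0.142 0.063]
 [0.523 0.128 0.063]
 [0.499 0.105 0.063]
 [0.475 0.087 0.063]
 [0.464 0.054 0.063]]
[0.53799959 0.10994804 2.00152452] [[ 0.0019 -0.0006]
 [ 0.0009  0.0022]
 [-0.0029 -0.0015]
 [ 0.0058  0.0023]
 [-0.0003  0.0053]
 [-0.0002 -0.0032]
 [-0.0047 -0.0029]]
[[0.634 0.132 0.063]
 [0.599 0.141 0.063]
 [0.563 0.14  0.063]
 [0.529 0.13  0.063]
 [0.499 0.111 0.063]
 [0.475 0.084 0.063]
 [0.459 0.051 0.063]]
jar [0.379 0.068 0.   ]
vial [0.604 0.001 0.   ]
dish [0.647 0.217 0.   ]
[[213.0, 167.0], [208.0, 186.0], [208.0, 206.0], [213.0, 226.0], [225.0, 244.0], [241.0, 258.0], [260.0, 267.0]]
```

View pics/scene.png

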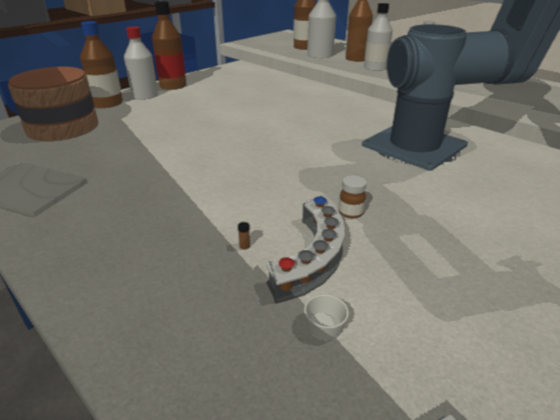

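The top view shows the arc from red (215,168) to blue (261,268), with the cup at (166,166), vial at (289,186) and jar at (250,316). The scene view agrees with this. Next I'll take a close look with the wrist camera.

Run:
```python
from bench import *
from h import *
clamp()
move_ptp([.53,.10,.27],get_ee_rot())
p=camera_params("wrist"); im=snapshot("wrist"); cv2.imwrite("pics/w1.png",im[:,:,::-1])
r=R(p);print("cam",-r.T@np.array(p["tvec"]).ravel(),get_tcp_pos(),get_finger_gap(),get_time())
print(proj(p,row([0.538,.110,2.0015])).round(0).tolist())
for i in range(7): print(i,[(np.round(d["location"],1).tolist(),round(d["score"],2),ray(p,d["location"],.063).round(4).tolist()) for d in place_of("wrist",f"stopper{i}_top")[:2]])
print(get_ft_force())
```

```text
cam [0.4682178  0.12456782 0.39378261] [0.52968966 0.10102204 0.26999781] 0.0021728851447041448 3.9333
[[350.0, 265.0], [348.0, 231.0], [335.0, 199.0], [313.0, 170.0], [282.0, 147.0], [246.0, 133.0], [207.0, 130.0]]
0 [([350.4, 265.9], 0.76, [0.6354, 0.1319, 0.063])]
1 []
2 [([335.9, 197.5], 0.77, [0.5623, 0.1413, 0.063])]
3 [([310.2, 169.1], 0.58, [0.5274, 0.1276, 0.063])]
4 [([279.5, 143.2], 0.67, [0.4945, 0.1093, 0.063])]
5 [([246.8, 132.4], 0.79, [0.4746, 0.0848, 0.063])]
6 [([295.5, 173.7], 0.73, [0.5266, 0.1131, 0.063]), ([206.7, 129.2], 0.56, [0.4588, 0.0516, 0.063])]
[-0.25594224 -0.24162768  0.65523164]
```

View pics/w1.png

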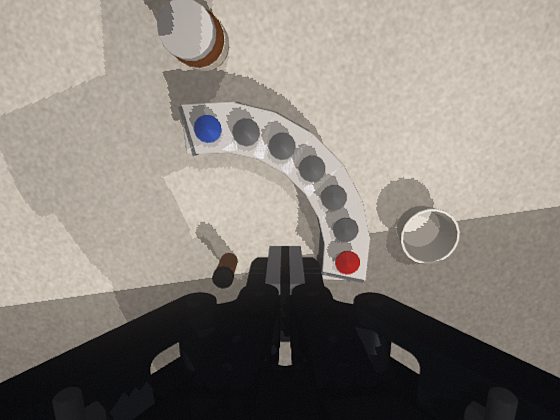

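The wrist view shows red at (347,262) and blue at (207,128), with the greys on the predicted arc, so the fit is good to 1–2 mm. I'll refine it with these pixels and press the red stopper.

```bash
cat >> h.py <<'E'
def press(bench,P,ztop=.092):
    q=bench.get_tcp_pos()
    bench.movel([P[0],P[1],ztop],feed=.06)
    hit=bench.movel([P[0],P[1],.074],feed=.015,f_stop=9)
    z=bench.get_tcp_pos(); f=bench.get_ft_force()
    print(hit,np.round(z,4),np.round(f,1),round(bench.get_time(),2)); return hit,z
E
python3 - <<'E'
import bench,json
from bench import *
from h import *
p=camera_params("wrist")
uv=np.array([(347,262),(345,230),(333,197),(312,168),(281,146),(246,132),(207,128)],float)
s=least_squares(lambda s:(proj(p,row(s))-uv).ravel(),[.538,.11,2.0]).x
print(s,(proj(p,row(s))-uv).round(1).tolist())
s=(s+[.538,.110,2.0015])/2 if np.linalg.norm(s[:2]-[.538,.11])<.006 else s
json.dump(list(s),open("s.json","w")); P=row(s); print(P.round(4))
movel([P[0,0],P[0,1],.15],feed=.15)
movel([P[0,0],P[0,1],.10],feed=.1)
press(bench,P[0])
E
```

```text
[0.536485   0.10859375 1.993486  ] [[0.7, 1.7], [0.9, 0.4], [0.9, 0.6], [-0.1, 0.2], [0.4, -0.8], [-1.2, -1.0], [-1.4, -0.5]]
[[0.6331 0.1305 0.063 ]
 [0.5984 0.1399 0.063 ]
 [0.5625 0.1395 0.063 ]
 [0.5281 0.1293 0.063 ]
 [0.4978 0.1101 0.063 ]
 [0.4739 0.0833 0.063 ]
 [0.4583 0.0511 0.063 ]]
True [0.633  0.1305 0.0777] [-1.1 -0.2  5.2] 7.37
```

The red stopper is home: TCP at 0.0777 m against an expected 0.078 m. I'll follow the arc with the tips just above the proud height and press each stopper, halting if one doesn't read as home.

Run:
```python
import bench,json
from bench import *
from h import *
P=row(json.load(open("s.json")))
for i in range(1,7):
    q=get_tcp_pos(); movel([q[0],q[1],.087],feed=.03)
    hit,z=press(bench,P[i],.087)
    if not hit or abs(z[2]-.0777)>.0013: print("stop at",i); break
```

```text
True [0.5987 0.1398 0.0777] [-0.4 -0.6  5.7] 9.27
True [0.5628 0.1395 0.0776] [-0.6 -0.5  6.7] 11.16
True [0.5284 0.1294 0.0777] [-1.   0.2  5.1] 13.04
True [0.4981 0.1102 0.0776] [-1.   0.8  5.5] 14.93
True [0.4742 0.0835 0.0776] [-0.9  0.   6.9] 16.81
True [0.4584 0.0512 0.0776] [-1.2 -0.4  7.4] 18.69
```

All seven stoppers reached the home height. I'll retreat and check before handing in.

Run:
```python
from bench import *
from h import *
q=get_tcp_pos(); movel([q[0],q[1],.22],feed=.1)
move_ptp([.40,.10,.30],get_ee_rot())
im=snapshot("wrist"); a=snapshot("scene"); cv2.imwrite("pics/end.png",cv2.resize(a[150:360,180:400],(660,630))[:600,:,::-1])
print(get_time(),get_ft_force())
```

```text
20.8833 [-6.13969652e-04 -4.69302950e-01 -8.23564167e-01]
```

View pics/end.png

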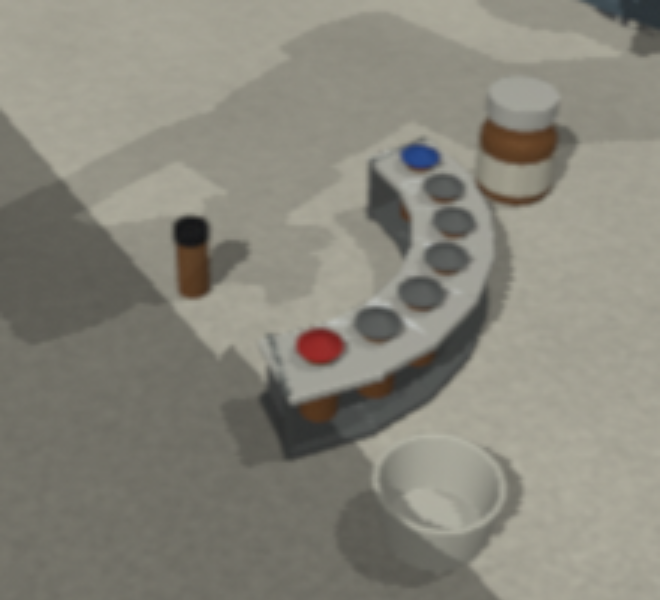

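All seven stoppers from red (320,345) to blue (420,157) sit low and even. The jar, vial and cup stand where they were, and the hand is clear.

```bash
python3 -c "
from bench import *
print(job_done())"
```

```text
the job is handed in; nothing more can be done
None
```

The job is handed in with no verdict returned: all seven stoppers were pressed home in order, red to blue, at under 10 N, with the tips lifted about 9 mm between stoppers rather than dragged; the jar, vial and cup look unmoved and the hand is clear.

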